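# Pack two customers' orders at the pickle stall

## Task

Make up two customers' orders from the stock of pickles on the counter: the orange carrot tub and the magenta beetroot tub go in the slatted wooden crate, the green cucumber tub and the brown mushroom tub go in the blue plastic tray, one tub standing flat in each compartment in whichever order you like, and the little red pot stands upright in the middle of the cucumber tub's lid. Set everything down without dropping or tipping it, and leave the white cabbage and yellow pepper tubs standing where they are.

Things in the scene. Friction and masses are not known exactly. Their poses are not given: they have to be found in the camera images.
- carrot: round clear plastic tub, pale flat push-on lid, full of bright orange grated carrot. 62 mm across the lid (its top 8 mm, the widest part), tapering to 53 mm at the foot, 60 mm high, about 150 g. Origin: centre of its underside; z up. Starts upright on the counter, at least 90 mm centre to centre from other pots
- beet: round clear plastic tub, pale flat push-on lid, full of magenta-purple beetroot. 62 mm across the lid (its top 8 mm, the widest part), tapering to 53 mm at the foot, 60 mm high, about 150 g. Origin: centre of its underside; z up. Starts upright on the counter, at least 90 mm centre to centre from other pots
- cucumber: round clear plastic tub, pale flat push-on lid, full of green cucumber slices. 62 mm across the lid (its top 8 mm, the widest part), tapering to 53 mm at the foot, 60 mm high, about 150 g. Origin: centre of its underside; z up. Starts upright on the counter, at least 90 mm centre to centre from other pots. Lid flat on top
- mushroom: round clear plastic tub, pale flat push-on lid, full of brown mushrooms. 62 mm across the lid (its top 8 mm, the widest part), tapering to 53 mm at the foot, 60 mm high, about 150 g. Origin: centre of its underside; z up. Starts upright on the counter, at least 90 mm centre to centre from other pots
- cabbage: round clear plastic tub, pale flat push-on lid, full of creamy white cabbage. 62 mm across the lid (its top 8 mm, the widest part), tapering to 53 mm at the foot, 60 mm high, about 150 g. Origin: centre of its underside; z up. Starts upright on the counter, at least 90 mm centre to centre from other pots. In neither order: it stays
- pepper: round clear plastic tub, pale flat push-on lid, full of yellow peppers. 62 mm across the lid (its top 8 mm, the widest part), tapering to 53 mm at the foot, 60 mm high, about 150 g. Origin: centre of its underside; z up. Starts upright on the counter, at least 90 mm centre to centre from other pots. In neither order: it stays
- adjika: the little pot: round clear plastic pot, pale flat lid, full of red adjika relish. 46 mm across the lid (its top 8 mm, the widest part), tapering to 40 mm at the foot, 40 mm high, about 60 g. Origin: centre of its underside; z up. Starts upright on the counter among the tubs, at least 90 mm centre to centre from them
- wood_crate: small slatted crate of pale wood, open on top: 200 mm long (x axis) by 104 mm wide (y axis), loose, 0.5 kg. Walls 32 mm high, corner posts 38 mm; floor's top 6 mm above its underside. A divider 5 mm thick, 28 mm high, across the middle makes two equal compartments about 90 mm square, centred at x = +47 and -47 mm. Origin: centre of its underside; z up
- blue_tray: blue plastic tray with ribbed sides, open on top: 200 mm long (x axis) by 104 mm wide (y axis), loose, 0.5 kg. Walls 32 mm high; floor's top 6 mm above its underside. A divider 5 mm thick, 28 mm high, across the middle makes two equal compartments about 90 mm square, centred at x = +47 and -47 mm. Origin: centre of its underside; z up

How it is judged (in metres and radians):
At the end, for the whole second after the job is handed in: Carrot and beetroot stand in the wooden crate, cucumber and mushroom in the blue tray: one per compartment, upright (0.12 rad), foot on the floor (5 mm). The red pot stands on the cucumber lid, centred within 12 mm. All released, at rest, trays flat; cabbage and pepper upright, moved under 30 mm (x of carrot in the frame of wood_crate between -0.075 and 0.075 m and y of carrot in the frame of wood_crate between -0.03 and 0.03 m and z of carrot in the frame of wood_crate between 0.002 and 0.011 m and x of beet in the frame of wood_crate between -0.075 and 0.075 m and y of beet in the frame of wood_crate between -0.03 and 0.03 m and z of beet in the frame of wood_crate between 0.002 and 0.011 m and x of cucumber in the frame of blue_tray between -0.075 and 0.075 m and y of cucumber in the frame of blue_tray between -0.03 and 0.03 m and z of cucumber in the frame of blue_tray between 0.002 and 0.011 m and x of mushroom in the frame of blue_tray between -0.075 and 0.075 m and y of mushroom in the frame of blue_tray between -0.03 and 0.03 m and z of mushroom in the frame of blue_tray between 0.002 and 0.011 m and horizontal distance between adjika and cucumber below 0.012 m and z of adjika in the frame of cucumber between 0.056 and 0.064 m and angle between each of carrot, beet, cucumber, mushroom, adjika, cabbage, pepper's own z axis and vertical below 0.12 rad and linear speed of each of carrot, beet, cucumber, mushroom, adjika, wood_crate, blue_tray below 0.02 m/s and angle between each of wood_crate, blue_tray's own z axis and vertical below 0.05 rad and distance of each of cabbage, pepper from where it was at the start of the episode below 0.03 m); the robot touches nothing.
It fails at once if the white cabbage tub or the yellow pepper tub is moved more than 30 mm or tipped (distance of any of cabbage, pepper from where it was at the start of the episode above 0.03 m or angle between any of cabbage, pepper's own z axis and vertical above 0.5 rad).
It fails at once if a tub or pot is dropped (moving faster than 0.8 m/s out of the fingers, a fall of over 30 mm) ((linear speed of carrot above 0.8 m/s and contact force between the fingers and carrot below 0.05 N) or (linear speed of beet above 0.8 m/s and contact force between the fingers and beet below 0.05 N) or (linear speed of cucumber above 0.8 m/s and contact force between the fingers and cucumber below 0.05 N) or (linear speed of mushroom above 0.8 m/s and contact force between the fingers and mushroom below 0.05 N) or (linear speed of adjika above 0.8 m/s and contact force between the fingers and adjika below 0.05 N)).
It fails at once if a tub or pot of the orders is tipped over (more than 60 degrees) (angle between any of carrot, beet, cucumber, mushroom, adjika's own z axis and vertical above 1.05 rad).
It also fails if it takes over 120 s, if anything falls off the work surface, if the arm or the gripper's body presses on something with over 40 N, if the wrist force passes 120 N, or if a joint passes its speed limit or range.

## Robot

A 7-joint arm with a two-finger parallel gripper is mounted at the origin on the work surface. World frame = base frame: x ahead of the robot, y to its left, z up, the work surface at z = 0. Lengths are in mm, angles in rad, forces in N, time in s.
With the tool pointing down it reaches from about 400 to 875 mm from the base axis. Payload 4.4 kg.
Tool frame: the origin (TCP) lies midway between the tips of the shut fingers; the grasp point (between the pads) lies 19 mm behind it; z points along the fingers, y is the line along which they close (so a half turn about z gives the same grasp; the last joint's range is limited). The gripper opens to 85 mm and grips with 20 to 120 N. Pads are 22 mm wide; open, the fingers measure 114 mm over their backs; the gripper's body (76 mm by 85 mm) begins 54 mm behind the grasp point. The pads swing forward as they close: fully open they stand 13 mm farther back than shut.
Start: joints at [1.07, 0.628, 0.038, 1.517, -0.027, 0.996, -0.02], TCP at [273.827, -589.522, 231.313] pointing down, gripper open.
Joint ranges: [-3.06, 3.06], [-0.37, 2.12], [-1.25, 1.32], [0.18, 2.47], [-1.1, 4.24], [0.23, 1.98], [-2.94, 2.94]. Speed limits (rad/s): [2.57, 2.57, 3.14, 3.14, 3.14, 3.14, 3.14].

## Interface

Orientations are given as [roll, pitch, yaw] about the fixed x, y, z axes, in that order (R = Rz(yaw) Ry(pitch) Rx(roll)).
In Python, from cell import ctrl, get_image, get_calibration gives the robot as it stands.
- The arm moves only by the shell command python3 -m creep 'ROWS'. ROWS is JSON, a list of rows, each an object of numbers: "dx", "dy", "dz": the shift along the world's x, y, z normalised to -1 to 1, where 1 is 0.4 m; "rx", "ry", "rz": the turn, a rotation vector about the world's x, y, z normalised to -1 to 1, where 1 is 2 pi rad; "grip": the closure, from -1 (fully open) to 1 (shut). A call has exactly 5 rows; each row is the pose to reach, as a shift and turn from the pose commanded when the call began, turning the shorter way round; what a row does not reach only later rows make up. A row lasts 1/8 s, in which the tool goes at most 62.5 mm and 10.7 degrees, less where a joint would pass 70% of its speed; a pose out of reach is approached as far as the arm can. A call with a number of a shift or a turn outside -1 to 1 is refused whole. A call with a gripper value outside its range is refused whole. The fingers move at their own pace and stop on an object; the grip force is fixed at half the most. Time passes only in rows, so rows that repeat a pose let the fingers close, or fill a call up. It gives the time, the measured TCP pose, the force, the opening and the grip force at its end, in the units of the state.
- ctrl.read_state(): the state, without advancing time (a new reading comes with each control period).
- get_image(name): name is "scene" or "top" or "wrist"; returns the picture (420x560x3 uint8, red, green, blue); there is no depth.
- get_calibration(name): a dict with "mtx" (3x3 intrinsics, pixels), "world_from_camera" (4x4, takes a point from camera to world coordinates). Camera axes: x right, y down, z forward; pixel columns grow to the right and rows downward; lengths in mm; the calibration is good to about 2 mm. A picture is of the moment at which its call begins: read the wrist's pose just before it. get_calibration takes no time and is no camera call; for the wrist camera it gives the pose at the moment of the call.
- ctrl.finish_job(): hands the job in; it is judged then, once.
The state is a dict: "clock": time; "qpos": joint angles; "qd": joint speeds; "tau": joint torques, N m; "eef_pos": TCP position; "tool_rot": TCP orientation; "force": force on the tool from outside, world axes, zero at the start; "torque": the same for the moment, N m; "width": finger opening in mm; "gripper_force": force on a finger pad.
Only numpy, scipy, OpenCV 4.12 (cv2) and the standard library are available. Lean on these libraries where they do the work, as an engineer would, in place of code of your own. Each camera call takes 0.05 s, during which the arm holds its last target. There are 200 camera calls.

## Working session

There is one attempt and no reset: what is moved stays moved. The work goes in short steps, Python scripts to look and compute and a shell command to move; the robot and the scene stay as the last step left them, time stands still between calls to the robot, and variables do not carry over. Pictures are saved under pics/ and viewed, at most 14 in all, crops included, and the job is handed in when it is done.

```bash
ls; mkdir -p pics; python3 - <<'E'
from cell import ctrl,get_image,get_calibration
import cv2
for n in("top","scene"):
    cv2.imwrite(f"pics/{n}0.png",get_image(n)[:,:,::-1]); c=get_calibration(n); print(c)
s=ctrl.read_state(); print(s)
E
```

```text
pics
{'mtx': array([[434.40920484,   0.        , 274.99131035],
       [  0.        , 434.40920484, 211.89368554],
       [  0.        ,   0.        ,   1.        ]]), 'world_from_camera': array([[ 1.23534897e-02, -9.99260395e-01,  3.64150396e-02,
         5.11737518e+02],
       [-9.99868666e-01, -1.27266715e-02, -1.00340817e-02,
         1.55552645e+01],
       [ 1.04901027e-02, -3.62863011e-02, -9.99286376e-01,
         9.26533069e+02],
       [ 0.00000000e+00,  0.00000000e+00,  0.00000000e+00,
         1.00000000e+00]])}
{'mtx': array([[392.70305891,   0.        , 282.34162757],
       [  0.        , 392.70305891, 207.02825183],
       [  0.        ,   0.        ,   1.        ]]), 'world_from_camera': array([[ 5.22262425e-01,  7.12349109e-01, -4.68829081e-01,
         9.28889240e+02],
       [ 8.52758569e-01, -4.40557455e-01,  2.80556503e-01,
        -2.18343325e+02],
       [-6.69197161e-03, -5.46322136e-01, -8.37548411e-01,
         7.09562306e+02],
       [ 0.00000000e+00,  0.00000000e+00,  0.00000000e+00,
         1.00000000e+00]])}
{'clock': 0.1, 'qpos': array([ 1.07017629,  0.6292628 ,  0.03843253,  1.5182661 , -0.02704128,
        0.99628042, -0.02000947]), 'qd': array([ 1.20833740e-03, -3.36675593e-03, -9.70185235e-04, -3.80334443e-03,
       -4.10466773e-04, -1.05740947e-03,  7.41160573e-05]), 'tau': array([ 2.50634272e-03, -5.64532256e+01,  1.23013202e+00, -1.93975317e+01,
        1.12565851e-02,  5.43872491e-03,  4.32602008e-05]), 'eef_pos': array([ 273.62268081, -588.99141916,  230.47546788]), 'tool_rot': array([-3.13989283e+00, -2.43462806e-05,  4.34798010e-01]), 'force': array([ 0.11753226, -0.50476227,  0.27454527]), 'torque': array([-0.00655204,  0.02975127, -0.02400337]), 'gripper_force': 0.0, 'width': 85.02454625767062}
```

View pics/top0.png

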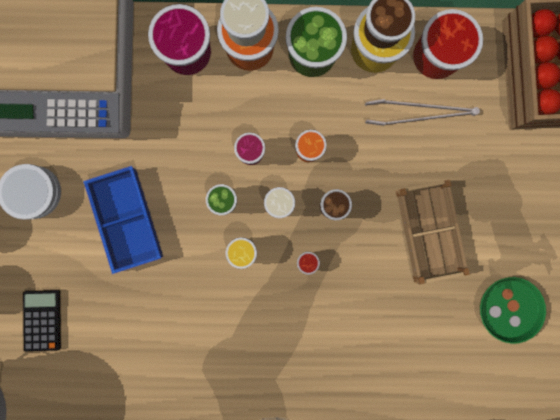

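View pics/scene0.png

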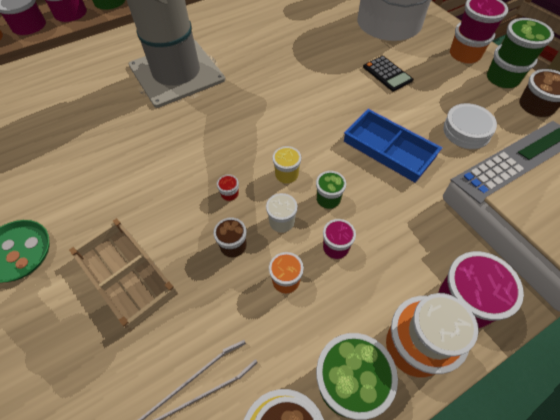

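The top view shows the tubs at these pixels: beet (250,148), carrot (311,145), cucumber (221,199), cabbage (279,202), mushroom (336,204), pepper (241,253) and adjika (308,263). The blue tray is near (124,219) and the crate near (433,230). The scene view agrees with this layout.

```bash
cat > h.py <<'E'
import numpy as np,cv2
from cell import ctrl,get_image,get_calibration
def ray(c,uv,z):
    T=c["world_from_camera"]; d=T[:3,:3]@np.linalg.solve(c["mtx"],[uv[0],uv[1],1.])
    return (T[:3,3]+d*(z-T[2,3])/d[2])[:2]
E
python3 - <<'E'
from h import *
im=cv2.imread("pics/top0.png"); c=get_calibration("top")
seeds=dict(beet=(250,148),carrot=(311,145),cucumber=(221,199),cabbage=(279,202),mushroom=(336,204),pepper=(241,253),adjika=(308,263))
big=cv2.resize(im,None,fx=4,fy=4,interpolation=cv2.INTER_CUBIC); vis=big.copy()
for n,(u,v) in seeds.items():
    x0,y0=4*u-88,4*v-88
    g=cv2.GaussianBlur(cv2.cvtColor(big[y0:y0+176,x0:x0+176],cv2.COLOR_BGR2GRAY),(5,5),0)
    r=(40,52) if n=="adjika" else (54,70)
    h=cv2.HoughCircles(g,cv2.HOUGH_GRADIENT,1,200,param1=120,param2=8,minRadius=r[0],maxRadius=r[1])[0][0]
    p=((h[0]+x0+.5)/4-.5,(h[1]+y0+.5)/4-.5); z=40 if n=="adjika" else 60
    cv2.circle(vis,(int(h[0]+x0),int(h[1]+y0)),int(h[2]),(255,255,0),1)
    print(n,np.round(p,1),h[2]/4,np.round(ray(c,p,z),1))
a=cv2.resize(vis[120*4:280*4,195*4:365*4],(600,565))
cv2.imwrite("pics/a.png",a)
b=np.hstack([big[160*4:280*4,75*4:172*4],big[170*4:290*4,385*4:482*4]]); cv2.imwrite("pics/b.png",b); print(b.shape)
m=cv2.inRange(cv2.cvtColor(im,cv2.COLOR_BGR2HSV),(105,150,40),(125,255,255)); m[:,:75]=0;m[:,180:]=0;m[:160]=0
r=cv2.minAreaRect(cv2.findNonZero(m)); print(r,[ray(c,q,32) for q in cv2.boxPoints(r)])
E
```

```text
beet [250.5 147.2] 14.225 [672.4  57.6]
carrot [310.2 145. ] 15.225 [678.7 -62.3]
cucumber [221.5 198.2] 14.125 [569.2 113.9]
cabbage [279. 202.] 15.325 [563.2  -0.9]
mushroom [337.2 204.2] 14.375 [ 560.2 -117.5]
pepper [241.  252.5] 15.125 [461.7  73.4]
adjika [308.5 262. ] 10.125 [442.9 -62.8]
(480, 776, 3)
((122.5066909790039, 219.11219787597656), (95.80823516845703, 51.4884033203125), 72.55281066894531) [array([602.62121093, 400.96286215]), array([635.89904658, 301.07445243]), array([448.78193313, 237.91955021]), array([416.19261459, 337.27539025])]
```

View pics/a.png

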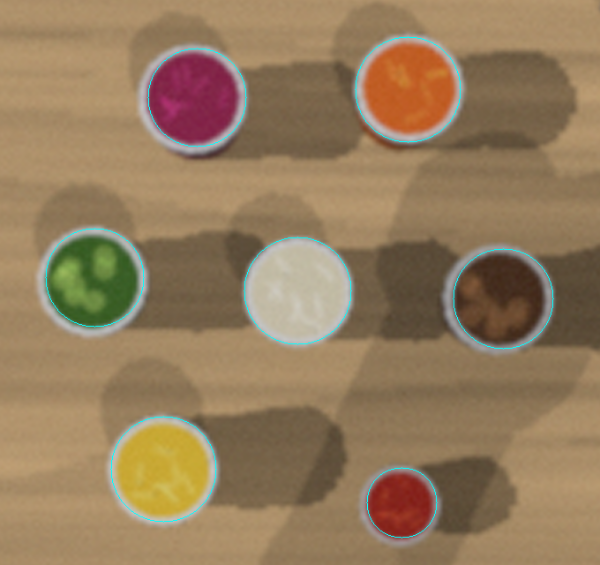

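View pics/b.png

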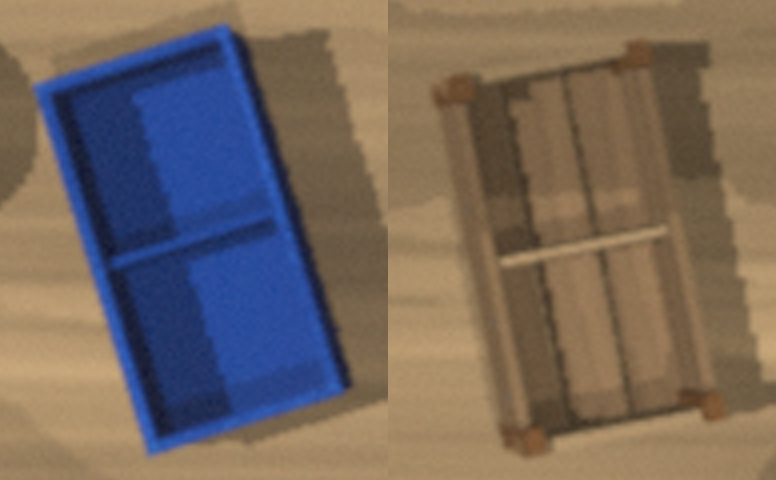

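Crop a.png shows the fitted circles within about 1–2 mm of the lids. In crop b.png the tray divider runs (108,265)–(278,220). The crate's post tops are at (453,88), (637,52), (712,403) and (530,438).

```bash
python3 - <<'E'
from h import *
c=get_calibration("top")
B=lambda p,z:ray(c,(p[0]/4+75-.4,p[1]/4+160-.4),z)
C=lambda p,z:ray(c,((p[0]-388)/4+385-.4,p[1]/4+170-.4),z)
b=[B(p,32) for p in[(38,88),(227,27),(341,390),(150,453)]]
k=[C(p,38) for p in[(453,88),(637,52),(712,403),(530,438)]]
for n,q,d in(("blue",b,[B((108,265),28),B((278,220),28)]),("crate",k,[C((500,262),28),C((668,230),28)])):
    q=np.array(q);m=q.mean(0);ax=(q[0]+q[1]-q[2]-q[3])/2;L=np.linalg.norm(ax);u=ax/L
    print(n,m,"len",L,"wid",np.linalg.norm(q[0]-q[1]),np.linalg.norm(q[3]-q[2]),"ang",np.arctan2(u[1],u[0]),"div",np.mean(d,0),"comps",m+47*u,m-47*u)
E
```

```text
blue [525.10989843 320.63263744] len 196.15082931114028 wid 101.51354792704181 102.08796978076892 ang 0.3239419995469227 div [523.31993826 319.81309704] comps [569.6653356  335.59301908] [480.55446127 305.67225579]
crate [ 509.53250649 -318.67934782] len 183.31534530762863 wid 97.08368798990507 95.31105310840798 ang 0.21415480009329974 div [ 508.81222367 -323.02179825] comps [ 555.45885571 -308.69083207] [ 463.60615726 -328.66786358]
```

```bash
python3 -m creep '[{"dx":0.084,"dy":0.111,"rz":-0.01},{"dx":0.168,"dy":0.222,"rz":-0.02},{"dx":0.252,"dy":0.333,"rz":-0.03},{"dx":0.336,"dy":0.444,"rz":-0.035},{"dx":0.42,"dy":0.555,"rz":-0.035}]'
python3 -m creep '[{"dx":0.084,"dy":0.111},{"dx":0.168,"dy":0.222},{"dx":0.252,"dy":0.333},{"dx":0.336,"dy":0.444},{"dx":0.42,"dy":0.555}]'
python3 -m creep '[{"dx":0.08,"dy":0.1,"dz":-0.05},{"dx":0.172,"dy":0.208,"dz":-0.12},{"dx":0.172,"dy":0.208,"dz":-0.2},{"dx":0.172,"dy":0.208,"dz":-0.2},{"dx":0.172,"dy":0.208,"dz":-0.2}]'
python3 - <<'E'
from h import *
c=get_calibration("wrist");print(c["world_from_camera"].round(2))
cv2.imwrite("pics/w1.png",get_image("wrist")[:,:,::-1]);s=ctrl.read_state();print(s["eef_pos"],s["tool_rot"],s["qpos"])
T=c["world_from_camera"]
for n,p in(("carrot",(678.5,-62.5,60)),("beet",(672.4,58.5,60))):
    q=T[:3,:3].T@(np.array(p)-T[:3,3]);q=c["mtx"]@q;print(n,q[:2]/q[2])
E
```

```text
[[ 4.2000e-01 -8.7000e-01 -2.5000e-01  3.3546e+02]
 [-9.1000e-01 -4.0000e-01 -1.1000e-01 -5.5980e+02]
 [-0.0000e+00  2.7000e-01 -9.6000e-01  3.7299e+02]
 [ 0.0000e+00  0.0000e+00  0.0000e+00  1.0000e+00]]
[ 273.584274   -589.10186381  230.60074525] [-3.14013802e+00  1.82904366e-05  4.34721030e-01] [ 1.07025744  0.6291383   0.03846848  1.51812879 -0.02700057  0.99629873
 -0.02000153]
carrot [ -364.61212462 -1030.73047971]
beet [ -675.13894005 -1232.48495125]$[0]: bad value
$[0]: bad value
$[0]: bad value
```

View pics/w1.png

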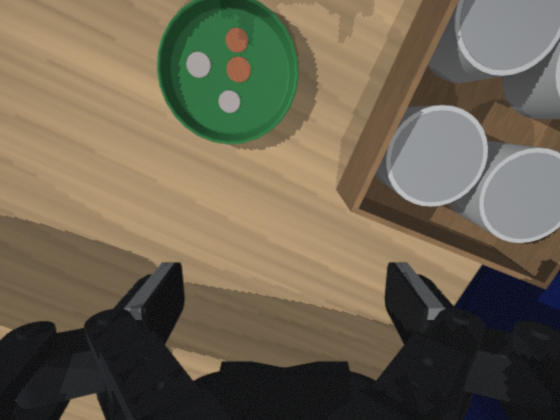

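The arm did not move: the wrist view shows only the green dish at (230,70) and a jar crate. The rows probably need every key, so I'll write them in full.

```bash
python3 -m creep '[{"dx":0.084,"dy":0.111,"dz":0,"rx":0,"ry":0,"rz":-0.01,"grip":-1},{"dx":0.168,"dy":0.222,"dz":0,"rx":0,"ry":0,"rz":-0.02,"grip":-1},{"dx":0.252,"dy":0.333,"dz":0,"rx":0,"ry":0,"rz":-0.03,"grip":-1},{"dx":0.336,"dy":0.444,"dz":0,"rx":0,"ry":0,"rz":-0.035,"grip":-1},{"dx":0.42,"dy":0.555,"dz":0,"rx":0,"ry":0,"rz":-0.035,"grip":-1}]'
```

```text
clock: 0.78
eef_pos: [442.7, -365.9, 231.2]
tool_rot: [-3.141, 0.0, 0.215]
force: [1.5, -0.8, 0.8]
width: 85.3
gripper_force: 0.0
```

```bash
python3 -m creep '[{"dx":0.084,"dy":0.111,"dz":0,"rx":0,"ry":0,"rz":0,"grip":-1},{"dx":0.168,"dy":0.222,"dz":0,"rx":0,"ry":0,"rz":0,"grip":-1},{"dx":0.252,"dy":0.333,"dz":0,"rx":0,"ry":0,"rz":0,"grip":-1},{"dx":0.336,"dy":0.444,"dz":0,"rx":0,"ry":0,"rz":0,"grip":-1},{"dx":0.42,"dy":0.555,"dz":0,"rx":0,"ry":0,"rz":0,"grip":-1}]'
python3 -m creep '[{"dx":0.08,"dy":0.1,"dz":-0.05,"rx":0,"ry":0,"rz":0,"grip":-1},{"dx":0.172,"dy":0.208,"dz":-0.12,"rx":0,"ry":0,"rz":0,"grip":-1},{"dx":0.172,"dy":0.208,"dz":-0.2,"rx":0,"ry":0,"rz":0,"grip":-1},{"dx":0.172,"dy":0.208,"dz":-0.2,"rx":0,"ry":0,"rz":0,"grip":-1},{"dx":0.172,"dy":0.208,"dz":-0.2,"rx":0,"ry":0,"rz":0,"grip":-1}]'
python3 - <<'E'
from h import *
c=get_calibration("wrist")
cv2.imwrite("pics/w2.png",get_image("wrist")[:,:,::-1]);s=ctrl.read_state();print(s["eef_pos"],s["tool_rot"],s["qpos"])
T=c["world_from_camera"]
for n,p in(("carrot",(678.5,-62.5,60)),("beet",(672.4,58.5,60))):
    q=T[:3,:3].T@(np.array(p)-T[:3,3]);q=c["mtx"]@q;print(n,q[:2]/q[2])
E
```

```text
clock: 1.4
eef_pos: [610.6, -144.0, 231.1]
tool_rot: [3.142, 0.0, 0.215]
force: [0.3, -0.9, -0.3]
width: 85.6
gripper_force: 0.0
clock: 2.02
eef_pos: [678.8, -63.8, 152.3]
tool_rot: [3.14, -0.001, 0.213]
force: [0.2, -0.6, -0.4]
width: 85.5
gripper_force: 0.0
[679.24622286 -63.89604717 152.99279059] [ 3.14020087e+00 -2.08571529e-03  2.12971176e-01] [ 0.00490284  0.75802484  0.08475153  1.49590181 -0.07407465  0.88841267
 -1.24467995]
carrot [282.86820714 211.09429747]
beet [113.35434528 184.63348194]
```

View pics/w2.png

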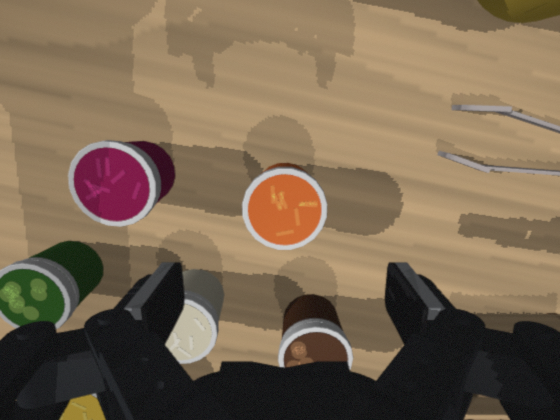

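The wrist view has the carrot lid at (285,209) and the beet lid at (113,183), within 2 px of the predictions. The positions are good, so I'll grasp.

```bash
python3 -m creep '[{"dx":0,"dy":0,"dz":-0.08,"rx":0,"ry":0,"rz":0,"grip":-1},{"dx":0,"dy":0,"dz":-0.17,"rx":0,"ry":0,"rz":0,"grip":-1},{"dx":0,"dy":0,"dz":-0.26,"rx":0,"ry":0,"rz":0,"grip":-1},{"dx":0,"dy":0,"dz":-0.303,"rx":0,"ry":0,"rz":0,"grip":-1},{"dx":0,"dy":0,"dz":-0.303,"rx":0,"ry":0,"rz":0,"grip":-1}]'
python3 -m creep '[{"dx":0,"dy":0,"dz":0,"rx":0,"ry":0,"rz":0,"grip":1},{"dx":0,"dy":0,"dz":0,"rx":0,"ry":0,"rz":0,"grip":1},{"dx":0,"dy":0,"dz":0,"rx":0,"ry":0,"rz":0,"grip":1},{"dx":0,"dy":0,"dz":0,"rx":0,"ry":0,"rz":0,"grip":1},{"dx":0,"dy":0,"dz":0,"rx":0,"ry":0,"rz":0,"grip":1}]'
```

```text
clock: 2.7
eef_pos: [678.5, -62.9, 30.2]
tool_rot: [-3.142, 0.0, 0.214]
force: [-0.1, -0.4, 0.3]
width: 85.3
gripper_force: 0.0
clock: 3.32
eef_pos: [680.3, -62.7, 32.7]
tool_rot: [3.14, -0.004, 0.215]
force: [-0.9, -1.2, 5.8]
width: 59.7
gripper_force: 63.4
```

```bash
python3 -m creep '[{"dx":0,"dy":0,"dz":0.03,"rx":0,"ry":0,"rz":0,"grip":1},{"dx":0,"dy":0,"dz":0.1,"rx":0,"ry":0,"rz":0,"grip":1},{"dx":0,"dy":0,"dz":0.2,"rx":0,"ry":0,"rz":0,"grip":1},{"dx":0,"dy":0,"dz":0.3,"rx":0,"ry":0,"rz":0,"grip":1},{"dx":0,"dy":0,"dz":0.3,"rx":0,"ry":0,"rz":0,"grip":1}]'
python3 - <<'E'
from h import *
a=get_image("wrist"); b=get_image("scene")
cv2.imwrite("pics/w3.png",np.hstack([a[180:420,80:480],cv2.resize(b[120:360,160:440],None,fx=1.4,fy=1)])[:,:,::-1])
E
```

```text
clock: 3.95
eef_pos: [681.5, -62.6, 155.2]
tool_rot: [3.139, -0.008, 0.215]
force: [-0.4, -0.7, -0.7]
width: 60.0
gripper_force: 65.0
```

View pics/w3.png

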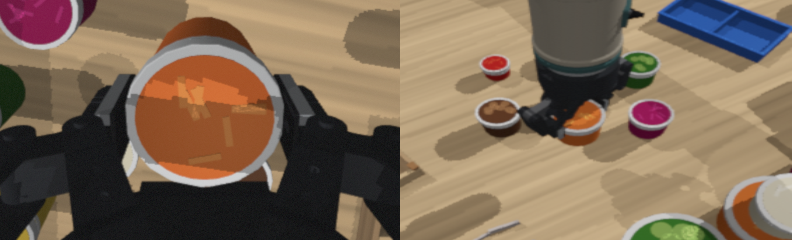

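The wrist view shows the carrot lid level between the pads, so the grasp is good. Next is the far crate compartment.

```bash
python3 -m creep '[{"dx":-0.04,"dy":-0.09,"dz":0,"rx":0,"ry":0,"rz":0,"grip":1},{"dx":-0.11,"dy":-0.22,"dz":0,"rx":0,"ry":0,"rz":0,"grip":1},{"dx":-0.18,"dy":-0.36,"dz":0,"rx":0,"ry":0,"rz":0,"grip":1},{"dx":-0.25,"dy":-0.5,"dz":0,"rx":0,"ry":0,"rz":0,"grip":1},{"dx":-0.309,"dy":-0.619,"dz":0,"rx":0,"ry":0,"rz":0,"grip":1}]'
python3 -m creep '[{"dx":0,"dy":0,"dz":-0.07,"rx":0,"ry":0,"rz":0,"grip":1},{"dx":0,"dy":0,"dz":-0.15,"rx":0,"ry":0,"rz":0,"grip":1},{"dx":0,"dy":0,"dz":-0.22,"rx":0,"ry":0,"rz":0,"grip":1},{"dx":0,"dy":0,"dz":-0.26,"rx":0,"ry":0,"rz":0,"grip":1},{"dx":0,"dy":0,"dz":-0.27,"rx":0,"ry":0,"rz":0,"grip":1}]'
python3 - <<'E'
from h import *
a=get_image("top"); b=get_image("scene")
cv2.imwrite("pics/p1.png",np.hstack([cv2.resize(a[150:300,380:510],None,fx=3,fy=3),cv2.resize(b[180:330,40:170],None,fx=3,fy=3)])[:,:,::-1])
E
```

```text
clock: 4.68
eef_pos: [552.3, -311.8, 148.6]
tool_rot: [-3.14, 0.003, 0.214]
force: [1.0, -0.0, -1.8]
width: 59.8
gripper_force: 65.0
clock: 5.3
eef_pos: [554.0, -309.3, 40.5]
tool_rot: [-3.14, 0.002, 0.215]
force: [-0.2, 0.5, -1.2]
width: 59.8
gripper_force: 65.0
```

View pics/p1.png

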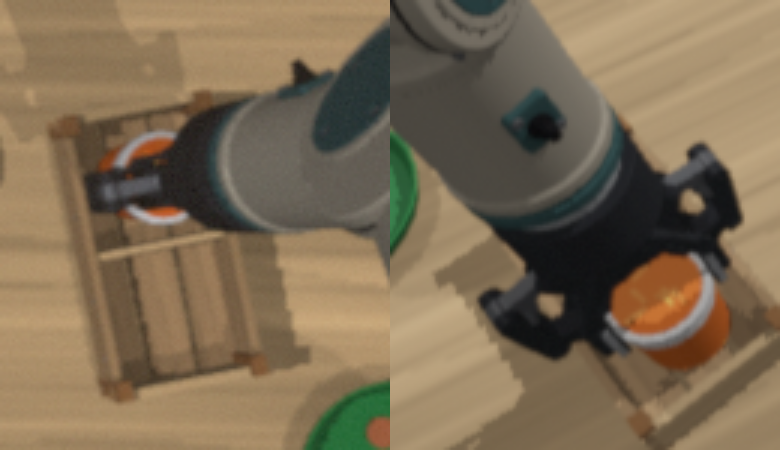

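The carrot is inside the far compartment, clear of the divider and walls. I'll lower it, release, rise, and head for the beet.

```bash
python3 -m creep '[{"dx":0,"dy":0,"dz":-0.005,"rx":0,"ry":0,"rz":0,"grip":1},{"dx":0,"dy":0,"dz":-0.01,"rx":0,"ry":0,"rz":0,"grip":1},{"dx":0,"dy":0,"dz":-0.01,"rx":0,"ry":0,"rz":0,"grip":-1},{"dx":0,"dy":0,"dz":-0.01,"rx":0,"ry":0,"rz":0,"grip":-1},{"dx":0,"dy":0,"dz":-0.01,"rx":0,"ry":0,"rz":0,"grip":-1}]'
python3 -m creep '[{"dx":0,"dy":0,"dz":0.0,"rx":0,"ry":0,"rz":0,"grip":-1},{"dx":0,"dy":0,"dz":0.08,"rx":0,"ry":0,"rz":0,"grip":-1},{"dx":0,"dy":0,"dz":0.18,"rx":0,"ry":0,"rz":0,"grip":-1},{"dx":0,"dy":0,"dz":0.28,"rx":0,"ry":0,"rz":0,"grip":-1},{"dx":0,"dy":0,"dz":0.28,"rx":0,"ry":0,"rz":0,"grip":-1}]'
```

```text
clock: 6.02
eef_pos: [555.2, -310.1, 38.4]
tool_rot: [3.141, -0.0, 0.215]
force: [-0.1, 0.4, -0.2]
width: 85.3
gripper_force: 0.0
clock: 6.65
eef_pos: [557.3, -311.3, 153.8]
tool_rot: [3.137, -0.006, 0.215]
force: [0.0, 1.0, -0.2]
width: 85.3
gripper_force: 0.0
```

```bash
python3 -m creep '[{"dx":0.03,"dy":0.09,"dz":0,"rx":0,"ry":0,"rz":0,"grip":-1},{"dx":0.07,"dy":0.21,"dz":0,"rx":0,"ry":0,"rz":0,"grip":-1},{"dx":0.11,"dy":0.34,"dz":0,"rx":0,"ry":0,"rz":0,"grip":-1},{"dx":0.15,"dy":0.47,"dz":0,"rx":0,"ry":0,"rz":0,"grip":-1},{"dx":0.19,"dy":0.6,"dz":0,"rx":0,"ry":0,"rz":0,"grip":-1}]'
python3 -m creep '[{"dx":0.04,"dy":0.13,"dz":0,"rx":0,"ry":0,"rz":0,"grip":-1},{"dx":0.08,"dy":0.25,"dz":0,"rx":0,"ry":0,"rz":0,"grip":-1},{"dx":0.104,"dy":0.321,"dz":0,"rx":0,"ry":0,"rz":0,"grip":-1},{"dx":0.104,"dy":0.321,"dz":-0.04,"rx":0,"ry":0,"rz":0,"grip":-1},{"dx":0.104,"dy":0.321,"dz":-0.1,"rx":0,"ry":0,"rz":0,"grip":-1}]'
python3 -m creep '[{"dx":0,"dy":0,"dz":-0.07,"rx":0,"ry":0,"rz":0,"grip":-1},{"dx":0,"dy":0,"dz":-0.14,"rx":0,"ry":0,"rz":0,"grip":-1},{"dx":0,"dy":0,"dz":-0.2,"rx":0,"ry":0,"rz":0,"grip":-1},{"dx":0,"dy":0,"dz":-0.2,"rx":0,"ry":0,"rz":0,"grip":1},{"dx":0,"dy":0,"dz":-0.2,"rx":0,"ry":0,"rz":0,"grip":1}]'
python3 -m creep '[{"dx":0,"dy":0,"dz":0,"rx":0,"ry":0,"rz":0,"grip":1},{"dx":0,"dy":0,"dz":0,"rx":0,"ry":0,"rz":0,"grip":1},{"dx":0,"dy":0,"dz":0,"rx":0,"ry":0,"rz":0,"grip":1},{"dx":0,"dy":0,"dz":0,"rx":0,"ry":0,"rz":0,"grip":1},{"dx":0,"dy":0,"dz":0.03,"rx":0,"ry":0,"rz":0,"grip":1}]'
```

```text
clock: 7.28
eef_pos: [630.8, -68.2, 149.1]
tool_rot: [-3.141, 0.001, 0.215]
force: [0.6, -0.2, -0.9]
width: 85.1
gripper_force: 0.0
clock: 7.9
eef_pos: [672.3, 57.4, 108.9]
tool_rot: [3.14, 0.001, 0.215]
force: [0.4, -0.4, -0.4]
width: 85.5
gripper_force: 0.0
clock: 8.52
eef_pos: [672.6, 57.4, 30.4]
tool_rot: [3.141, 0.0, 0.214]
force: [0.7, -0.4, -0.8]
width: 60.3
gripper_force: 64.7
clock: 9.15
eef_pos: [671.6, 58.5, 41.6]
tool_rot: [-3.141, 0.002, 0.215]
force: [0.4, 0.8, -1.6]
width: 59.8
gripper_force: 64.9
```

```bash
python3 -m creep '[{"dx":0,"dy":0,"dz":0.05,"rx":0,"ry":0,"rz":0,"grip":1},{"dx":0,"dy":0,"dz":0.12,"rx":0,"ry":0,"rz":0,"grip":1},{"dx":0,"dy":0,"dz":0.2,"rx":0,"ry":0,"rz":0,"grip":1},{"dx":0,"dy":0,"dz":0.27,"rx":0,"ry":0,"rz":0,"grip":1},{"dx":-0.03,"dy":-0.05,"dz":0.27,"rx":0,"ry":0,"rz":0,"grip":1}]'
python3 -m creep '[{"dx":-0.05,"dy":-0.1,"dz":0,"rx":0,"ry":0,"rz":0,"grip":1},{"dx":-0.11,"dy":-0.2,"dz":0,"rx":0,"ry":0,"rz":0,"grip":1},{"dx":-0.16,"dy":-0.3,"dz":0,"rx":0,"ry":0,"rz":0,"grip":1},{"dx":-0.22,"dy":-0.4,"dz":0,"rx":0,"ry":0,"rz":0,"grip":1},{"dx":-0.27,"dy":-0.5,"dz":0,"rx":0,"ry":0,"rz":0,"grip":1}]'
python3 -m creep '[{"dx":-0.06,"dy":-0.12,"dz":0,"rx":0,"ry":0,"rz":0,"grip":1},{"dx":-0.12,"dy":-0.24,"dz":0,"rx":0,"ry":0,"rz":0,"grip":1},{"dx":-0.18,"dy":-0.34,"dz":0,"rx":0,"ry":0,"rz":0,"grip":1},{"dx":-0.224,"dy":-0.421,"dz":0,"rx":0,"ry":0,"rz":0,"grip":1},{"dx":-0.224,"dy":-0.421,"dz":0,"rx":0,"ry":0,"rz":0,"grip":1}]'
python3 -m creep '[{"dx":0,"dy":0,"dz":-0.07,"rx":0,"ry":0,"rz":0,"grip":1},{"dx":0,"dy":0,"dz":-0.15,"rx":0,"ry":0,"rz":0,"grip":1},{"dx":0,"dy":0,"dz":-0.22,"rx":0,"ry":0,"rz":0,"grip":1},{"dx":0,"dy":0,"dz":-0.26,"rx":0,"ry":0,"rz":0,"grip":1},{"dx":0,"dy":0,"dz":-0.27,"rx":0,"ry":0,"rz":0,"grip":1}]'
python3 - <<'E'
from h import *
a=get_image("top"); b=get_image("scene")
cv2.imwrite("pics/p2.png",np.hstack([cv2.resize(a[150:300,380:510],None,fx=3,fy=3),cv2.resize(b[180:330,40:170],None,fx=3,fy=3)])[:,:,::-1])
E
```

```text
clock: 9.78
eef_pos: [663.8, 41.0, 154.9]
tool_rot: [-3.141, -0.009, 0.218]
force: [0.1, -0.3, -3.2]
width: 59.8
gripper_force: 65.0
clock: 10.4
eef_pos: [552.3, -163.0, 152.0]
tool_rot: [3.14, -0.002, 0.215]
force: [0.0, -0.2, -1.0]
width: 59.7
gripper_force: 65.0
clock: 11.02
eef_pos: [460.9, -334.5, 151.9]
tool_rot: [3.138, -0.0, 0.208]
force: [0.1, 0.6, -1.7]
width: 59.5
gripper_force: 65.1
clock: 11.65
eef_pos: [463.4, -329.4, 42.0]
tool_rot: [-3.141, -0.0, 0.216]
force: [-0.2, 0.3, -1.9]
width: 60.1
gripper_force: 65.1
```

View pics/p2.png

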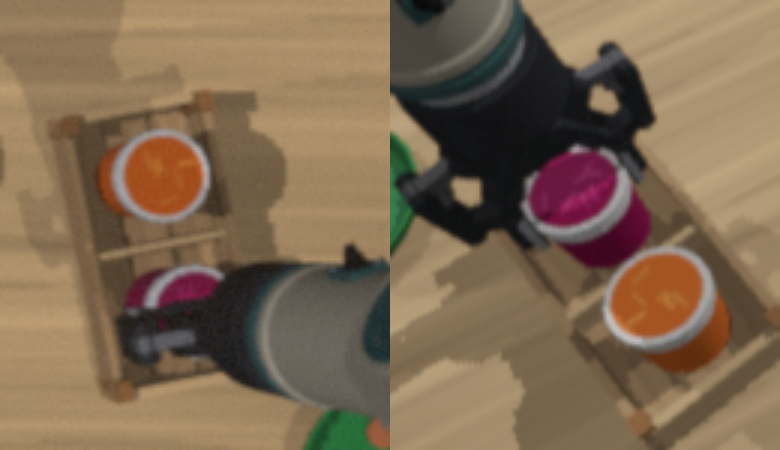

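Carrot and beet each sit in their own compartment. I'll release the beet and fetch the mushroom.

```bash
python3 -m creep '[{"dx":0,"dy":0,"dz":-0.006,"rx":0,"ry":0,"rz":0,"grip":1},{"dx":0,"dy":0,"dz":-0.012,"rx":0,"ry":0,"rz":0,"grip":1},{"dx":0,"dy":0,"dz":-0.012,"rx":0,"ry":0,"rz":0,"grip":-1},{"dx":0,"dy":0,"dz":-0.012,"rx":0,"ry":0,"rz":0,"grip":-1},{"dx":0,"dy":0,"dz":-0.012,"rx":0,"ry":0,"rz":0,"grip":-1}]'
python3 -m creep '[{"dx":0,"dy":0,"dz":0.0,"rx":0,"ry":0,"rz":0,"grip":-1},{"dx":0,"dy":0,"dz":0.08,"rx":0,"ry":0,"rz":0,"grip":-1},{"dx":0,"dy":0,"dz":0.18,"rx":0,"ry":0,"rz":0,"grip":-1},{"dx":0,"dy":0,"dz":0.282,"rx":0,"ry":0,"rz":0,"grip":-1},{"dx":0,"dy":0,"dz":0.282,"rx":0,"ry":0,"rz":0,"grip":-1}]'
python3 -m creep '[{"dx":0.05,"dy":0.11,"dz":0,"rx":0,"ry":0,"rz":0.005,"grip":-1},{"dx":0.1,"dy":0.23,"dz":0,"rx":0,"ry":0,"rz":0.01,"grip":-1},{"dx":0.16,"dy":0.35,"dz":0,"rx":0,"ry":0,"rz":0.0175,"grip":-1},{"dx":0.21,"dy":0.46,"dz":0,"rx":0,"ry":0,"rz":0.0175,"grip":-1},{"dx":0.2425,"dy":0.5335,"dz":0,"rx":0,"ry":0,"rz":0.0175,"grip":-1}]'
python3 -m creep '[{"dx":0,"dy":0,"dz":-0.08,"rx":0,"ry":0,"rz":0,"grip":-1},{"dx":0,"dy":0,"dz":-0.17,"rx":0,"ry":0,"rz":0,"grip":-1},{"dx":0,"dy":0,"dz":-0.25,"rx":0,"ry":0,"rz":0,"grip":-1},{"dx":0,"dy":0,"dz":-0.3,"rx":0,"ry":0,"rz":0,"grip":-1},{"dx":0,"dy":0,"dz":-0.3,"rx":0,"ry":0,"rz":0,"grip":1}]'
python3 -m creep '[{"dx":0,"dy":0,"dz":0,"rx":0,"ry":0,"rz":0,"grip":1},{"dx":0,"dy":0,"dz":0,"rx":0,"ry":0,"rz":0,"grip":1},{"dx":0,"dy":0,"dz":0,"rx":0,"ry":0,"rz":0,"grip":1},{"dx":0,"dy":0,"dz":0,"rx":0,"ry":0,"rz":0,"grip":1},{"dx":0,"dy":0,"dz":0.03,"rx":0,"ry":0,"rz":0,"grip":1}]'
```

```text
clock: 12.38
eef_pos: [463.2, -330.0, 37.5]
tool_rot: [3.141, -0.0, 0.215]
force: [1.0, -0.0, 0.0]
width: 85.7
gripper_force: 0.0
clock: 13.0
eef_pos: [465.0, -331.3, 153.4]
tool_rot: [3.137, -0.005, 0.215]
force: [-0.3, -0.4, -0.8]
width: 86.1
gripper_force: 0.0
clock: 13.62
eef_pos: [560.4, -113.3, 149.1]
tool_rot: [-3.14, 0.001, 0.328]
force: [-0.2, -0.0, -0.1]
width: 85.5
gripper_force: 0.0
clock: 14.25
eef_pos: [558.0, -116.1, 27.9]
tool_rot: [-3.139, 0.004, 0.325]
force: [-0.3, -0.1, 1.2]
width: 69.9
gripper_force: 0.0
clock: 14.88
eef_pos: [559.3, -116.4, 41.9]
tool_rot: [-3.141, 0.002, 0.325]
force: [0.4, 0.7, -1.3]
width: 60.3
gripper_force: 65.0
```

```bash
python3 -m creep '[{"dx":0,"dy":0,"dz":0.05,"rx":0,"ry":0,"rz":0,"grip":1},{"dx":0,"dy":0,"dz":0.12,"rx":0,"ry":0,"rz":0,"grip":1},{"dx":0,"dy":0,"dz":0.2,"rx":0,"ry":0,"rz":0,"grip":1},{"dx":0,"dy":0,"dz":0.27,"rx":0,"ry":0,"rz":0,"grip":1},{"dx":0,"dy":0.05,"dz":0.27,"rx":0,"ry":0,"rz":0,"grip":1}]'
python3 -m creep '[{"dx":0,"dy":0.11,"dz":0,"rx":0,"ry":0,"rz":0,"grip":1},{"dx":0,"dy":0.23,"dz":0,"rx":0,"ry":0,"rz":0,"grip":1},{"dx":0.01,"dy":0.35,"dz":0,"rx":0,"ry":0,"rz":0,"grip":1},{"dx":0.01,"dy":0.47,"dz":0,"rx":0,"ry":0,"rz":0,"grip":1},{"dx":0.021,"dy":0.59,"dz":0,"rx":0,"ry":0,"rz":0,"grip":1}]'
python3 -m creep '[{"dx":0,"dy":0.12,"dz":0,"rx":0,"ry":0,"rz":0,"grip":1},{"dx":0,"dy":0.24,"dz":0,"rx":0,"ry":0,"rz":0,"grip":1},{"dx":0,"dy":0.36,"dz":0,"rx":0,"ry":0,"rz":0,"grip":1},{"dx":0,"dy":0.45,"dz":0,"rx":0,"ry":0,"rz":0,"grip":1},{"dx":0,"dy":0.489,"dz":0,"rx":0,"ry":0,"rz":0,"grip":1}]'
python3 -m creep '[{"dx":0,"dy":0,"dz":-0.07,"rx":0,"ry":0,"rz":0,"grip":1},{"dx":0,"dy":0,"dz":-0.15,"rx":0,"ry":0,"rz":0,"grip":1},{"dx":0,"dy":0,"dz":-0.22,"rx":0,"ry":0,"rz":0,"grip":1},{"dx":0,"dy":0,"dz":-0.26,"rx":0,"ry":0,"rz":0,"grip":1},{"dx":0,"dy":0,"dz":-0.27,"rx":0,"ry":0,"rz":0,"grip":1}]'
python3 - <<'E'
from h import *
a=get_image("top"); b=get_image("scene")
cv2.imwrite("pics/p3.png",np.hstack([cv2.resize(a[150:290,70:200],None,fx=3,fy=3),cv2.resize(b[80:220,320:450],None,fx=3,fy=3)])[:,:,::-1])
E
```

```text
clock: 15.5
eef_pos: [561.7, -98.3, 153.0]
tool_rot: [3.138, -0.005, 0.321]
force: [0.4, -0.3, -2.3]
width: 59.4
gripper_force: 65.1
clock: 16.12
eef_pos: [566.6, 142.4, 149.1]
tool_rot: [-3.141, 0.002, 0.326]
force: [2.0, -0.3, -2.9]
width: 59.9
gripper_force: 65.1
clock: 16.75
eef_pos: [565.8, 339.1, 148.8]
tool_rot: [-3.14, 0.002, 0.33]
force: [-0.2, 0.2, -1.4]
width: 59.9
gripper_force: 65.1
clock: 17.38
eef_pos: [567.8, 334.1, 41.0]
tool_rot: [3.141, 0.002, 0.324]
force: [-0.2, -0.0, -0.8]
width: 59.9
gripper_force: 65.1
```

View pics/p3.png

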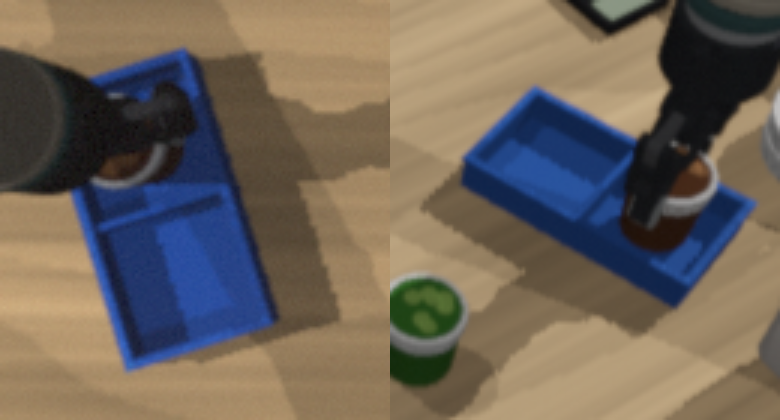

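The mushroom is inside the far tray compartment, clear of the divider. I'll release it and fetch the cucumber.

```bash
python3 -m creep '[{"dx":0,"dy":0,"dz":-0.006,"rx":0,"ry":0,"rz":0,"grip":1},{"dx":0,"dy":0,"dz":-0.012,"rx":0,"ry":0,"rz":0,"grip":1},{"dx":0,"dy":0,"dz":-0.012,"rx":0,"ry":0,"rz":0,"grip":-1},{"dx":0,"dy":0,"dz":-0.012,"rx":0,"ry":0,"rz":0,"grip":-1},{"dx":0,"dy":0,"dz":-0.012,"rx":0,"ry":0,"rz":0,"grip":-1}]'
python3 -m creep '[{"dx":0,"dy":0,"dz":0.0,"rx":0,"ry":0,"rz":0,"grip":-1},{"dx":0,"dy":0,"dz":0.08,"rx":0,"ry":0,"rz":0,"grip":-1},{"dx":0,"dy":0,"dz":0.18,"rx":0,"ry":0,"rz":0,"grip":-1},{"dx":0,"dy":0,"dz":0.282,"rx":0,"ry":0,"rz":0,"grip":-1},{"dx":0,"dy":0,"dz":0.282,"rx":0,"ry":0,"rz":0,"grip":-1}]'
python3 -m creep '[{"dx":0,"dy":-0.11,"dz":0,"rx":0,"ry":0,"rz":0,"grip":-1},{"dx":0,"dy":-0.24,"dz":0,"rx":0,"ry":0,"rz":0,"grip":-1},{"dx":0,"dy":-0.36,"dz":0,"rx":0,"ry":0,"rz":0,"grip":-1},{"dx":0,"dy":-0.48,"dz":0,"rx":0,"ry":0,"rz":0,"grip":-1},{"dx":0.002,"dy":-0.5515,"dz":0,"rx":0,"ry":0,"rz":0,"grip":-1}]'
python3 -m creep '[{"dx":0,"dy":0,"dz":-0.08,"rx":0,"ry":0,"rz":0,"grip":-1},{"dx":0,"dy":0,"dz":-0.17,"rx":0,"ry":0,"rz":0,"grip":-1},{"dx":0,"dy":0,"dz":-0.25,"rx":0,"ry":0,"rz":0,"grip":-1},{"dx":0,"dy":0,"dz":-0.3,"rx":0,"ry":0,"rz":0,"grip":-1},{"dx":0,"dy":0,"dz":-0.3,"rx":0,"ry":0,"rz":0,"grip":1}]'
python3 -m creep '[{"dx":0,"dy":0,"dz":0,"rx":0,"ry":0,"rz":0,"grip":1},{"dx":0,"dy":0,"dz":0,"rx":0,"ry":0,"rz":0,"grip":1},{"dx":0,"dy":0,"dz":0,"rx":0,"ry":0,"rz":0,"grip":1},{"dx":0,"dy":0,"dz":0,"rx":0,"ry":0,"rz":0,"grip":1},{"dx":0,"dy":0,"dz":0.03,"rx":0,"ry":0,"rz":0,"grip":1}]'
```

```text
clock: 18.1
eef_pos: [568.7, 335.2, 37.6]
tool_rot: [-3.141, -0.001, 0.325]
force: [-0.1, 0.4, 0.1]
width: 85.7
gripper_force: 0.0
clock: 18.73
eef_pos: [570.9, 336.3, 154.1]
tool_rot: [-3.14, -0.008, 0.325]
force: [0.2, 1.4, -0.8]
width: 85.5
gripper_force: 0.0
clock: 19.35
eef_pos: [568.4, 111.0, 149.3]
tool_rot: [3.14, 0.002, 0.322]
force: [-0.8, 0.1, -0.3]
width: 85.8
gripper_force: 0.0
clock: 19.98
eef_pos: [567.2, 114.0, 28.0]
tool_rot: [-3.141, 0.005, 0.325]
force: [-0.0, -1.5, 1.3]
width: 69.7
gripper_force: 0.0
clock: 20.6
eef_pos: [568.5, 114.3, 42.0]
tool_rot: [-3.141, 0.002, 0.325]
force: [0.0, 0.0, -1.8]
width: 60.0
gripper_force: 64.9
```

```bash
python3 -m creep '[{"dx":0,"dy":0,"dz":0.05,"rx":0,"ry":0,"rz":0,"grip":1},{"dx":0,"dy":0,"dz":0.12,"rx":0,"ry":0,"rz":0,"grip":1},{"dx":0,"dy":0,"dz":0.2,"rx":0,"ry":0,"rz":0,"grip":1},{"dx":0,"dy":0,"dz":0.27,"rx":0,"ry":0,"rz":0,"grip":1},{"dx":0,"dy":0,"dz":0.27,"rx":0,"ry":0,"rz":0,"grip":1}]'
python3 -m creep '[{"dx":-0.04,"dy":0.08,"dz":0,"rx":0,"ry":0,"rz":0,"grip":1},{"dx":-0.09,"dy":0.18,"dz":0,"rx":0,"ry":0,"rz":0,"grip":1},{"dx":-0.14,"dy":0.29,"dz":0,"rx":0,"ry":0,"rz":0,"grip":1},{"dx":-0.19,"dy":0.4,"dz":0,"rx":0,"ry":0,"rz":0,"grip":1},{"dx":-0.224,"dy":0.476,"dz":0,"rx":0,"ry":0,"rz":0,"grip":1}]'
python3 -m creep '[{"dx":0,"dy":0,"dz":-0.07,"rx":0,"ry":0,"rz":0,"grip":1},{"dx":0,"dy":0,"dz":-0.15,"rx":0,"ry":0,"rz":0,"grip":1},{"dx":0,"dy":0,"dz":-0.22,"rx":0,"ry":0,"rz":0,"grip":1},{"dx":0,"dy":0,"dz":-0.26,"rx":0,"ry":0,"rz":0,"grip":1},{"dx":0,"dy":0,"dz":-0.27,"rx":0,"ry":0,"rz":0,"grip":1}]'
python3 - <<'E'
from h import *
a=get_image("top"); b=get_image("scene")
cv2.imwrite("pics/p4.png",np.hstack([cv2.resize(a[150:290,70:200],None,fx=3,fy=3),cv2.resize(b[80:220,320:450],None,fx=3,fy=3)])[:,:,::-1])
E
```

```text
clock: 21.22
eef_pos: [571.0, 114.8, 153.0]
tool_rot: [3.141, -0.006, 0.325]
force: [-0.4, 0.2, -2.2]
width: 60.0
gripper_force: 64.9
clock: 21.85
eef_pos: [477.5, 307.1, 149.2]
tool_rot: [-3.141, 0.002, 0.327]
force: [0.3, 0.4, -1.4]
width: 59.8
gripper_force: 65.0
clock: 22.48
eef_pos: [479.0, 304.4, 41.0]
tool_rot: [3.141, 0.002, 0.325]
force: [0.8, 0.6, 0.2]
width: 59.8
gripper_force: 65.0
```

View pics/p4.png

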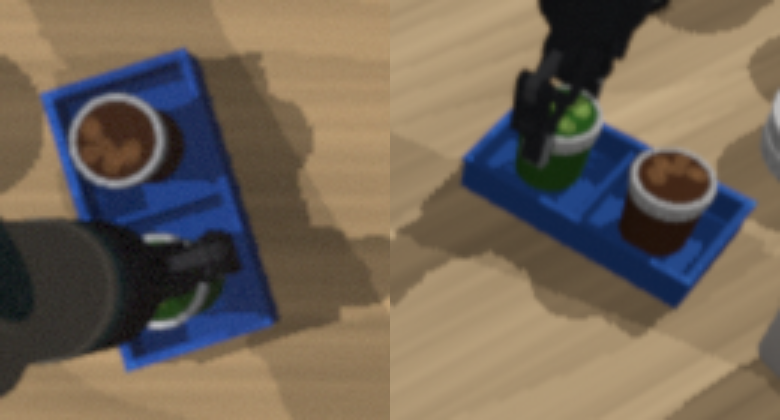

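The mushroom stands well in the tray and the cucumber is over its own compartment. I'll release it and go over the adjika to look.

```bash
python3 -m creep '[{"dx":0,"dy":0,"dz":-0.006,"rx":0,"ry":0,"rz":0,"grip":1},{"dx":0,"dy":0,"dz":-0.012,"rx":0,"ry":0,"rz":0,"grip":1},{"dx":0,"dy":0,"dz":-0.012,"rx":0,"ry":0,"rz":0,"grip":-1},{"dx":0,"dy":0,"dz":-0.012,"rx":0,"ry":0,"rz":0,"grip":-1},{"dx":0,"dy":0,"dz":-0.012,"rx":0,"ry":0,"rz":0,"grip":-1}]'
python3 -m creep '[{"dx":0,"dy":0,"dz":0.0,"rx":0,"ry":0,"rz":0,"grip":-1},{"dx":0,"dy":0,"dz":0.08,"rx":0,"ry":0,"rz":0,"grip":-1},{"dx":0,"dy":0,"dz":0.18,"rx":0,"ry":0,"rz":0,"grip":-1},{"dx":0,"dy":0,"dz":0.282,"rx":0,"ry":0,"rz":0,"grip":-1},{"dx":0,"dy":0,"dz":0.282,"rx":0,"ry":0,"rz":0,"grip":-1}]'
python3 -m creep '[{"dx":-0.01,"dy":-0.1,"dz":0,"rx":0,"ry":0,"rz":0,"grip":-1},{"dx":-0.02,"dy":-0.22,"dz":0,"rx":0,"ry":0,"rz":0,"grip":-1},{"dx":-0.03,"dy":-0.34,"dz":0,"rx":0,"ry":0,"rz":0,"grip":-1},{"dx":-0.05,"dy":-0.46,"dz":0,"rx":0,"ry":0,"rz":0,"grip":-1},{"dx":-0.06,"dy":-0.58,"dz":0,"rx":0,"ry":0,"rz":0,"grip":-1}]'
python3 -m creep '[{"dx":-0.01,"dy":-0.12,"dz":0,"rx":0,"ry":0,"rz":0,"grip":-1},{"dx":-0.02,"dy":-0.23,"dz":0,"rx":0,"ry":0,"rz":0,"grip":-1},{"dx":-0.035,"dy":-0.34,"dz":0,"rx":0,"ry":0,"rz":0,"grip":-1},{"dx":-0.035,"dy":-0.34,"dz":0,"rx":0,"ry":0,"rz":0,"grip":-1},{"dx":-0.035,"dy":-0.34,"dz":0,"rx":0,"ry":0,"rz":0,"grip":-1}]'
python3 - <<'E'
from h import *
s=ctrl.read_state();c=get_calibration("wrist");w=get_image("wrist")[:,:,::-1].copy();t=get_image("top")[:,:,::-1].copy()
print(s["eef_pos"]);T=c["world_from_camera"]
q=c["mtx"]@(T[:3,:3].T@(np.array((441.5,-63,40))-T[:3,3]));print("pred adj",q[:2]/q[2])
hsv=cv2.cvtColor(w,cv2.COLOR_BGR2HSV)
m=cv2.inRange(hsv,(0,150,60),(6,255,255))|cv2.inRange(hsv,(174,150,60),(180,255,255))
k=max(cv2.findContours(m,0,2)[0],key=cv2.contourArea);e=cv2.fitEllipse(cv2.convexHull(k));print(e,ray(c,e[0],40)); cv2.ellipse(w,e,(255,255,0),1)
ct=get_calibration("top")
def lid(img,lo,hi,box):
    m=np.zeros(img.shape[:2],np.uint8);x0,y0,x1,y1=box;m[y0:y1,x0:x1]=cv2.inRange(cv2.cvtColor(img,cv2.COLOR_BGR2HSV),lo,hi)[y0:y1,x0:x1]
    k=max(cv2.findContours(m,0,2)[0],key=cv2.contourArea);(p,r)=cv2.minEnclosingCircle(k);return p,r
p,r=lid(t,(0,0,120),(180,70,255),(100,215,160,275));print("cuc ring",p,r,ray(ct,p,66))
cv2.circle(t,(round(p[0]),round(p[1])),round(r),(255,255,0),1)
cv2.imwrite("pics/p5.png",np.hstack([w[:,:],cv2.resize(t[160:300,80:160],(240,420))]))
E
```

```text
clock: 23.2
eef_pos: [479.8, 305.0, 37.5]
tool_rot: [-3.141, -0.0, 0.325]
force: [0.1, 0.4, 0.0]
width: 85.4
gripper_force: 0.0
clock: 23.82
eef_pos: [481.7, 306.1, 153.4]
tool_rot: [-3.14, -0.007, 0.325]
force: [0.2, 0.3, -0.7]
width: 85.1
gripper_force: 0.0
clock: 24.45
eef_pos: [454.5, 71.3, 149.4]
tool_rot: [-3.141, 0.002, 0.325]
force: [1.1, -0.7, 0.5]
width: 85.5
gripper_force: 0.0
clock: 25.08
eef_pos: [441.4, -62.5, 149.7]
tool_rot: [-3.141, 0.001, 0.325]
force: [0.0, 1.5, -0.9]
width: 84.9
gripper_force: 0.0
[441.36501858 -62.52673167 149.65897526]
pred adj [285.62807613 204.64366734]
((284.2558898925781, 204.0985565185547), (47.464359283447266, 49.22736358642578), 91.02186584472656) [441.57604105 -61.85884296]
cuc ring (122.59302520751953, 242.76744079589844) 16.131423950195312 [478.41581844 306.37980757]
```

View pics/p5.png

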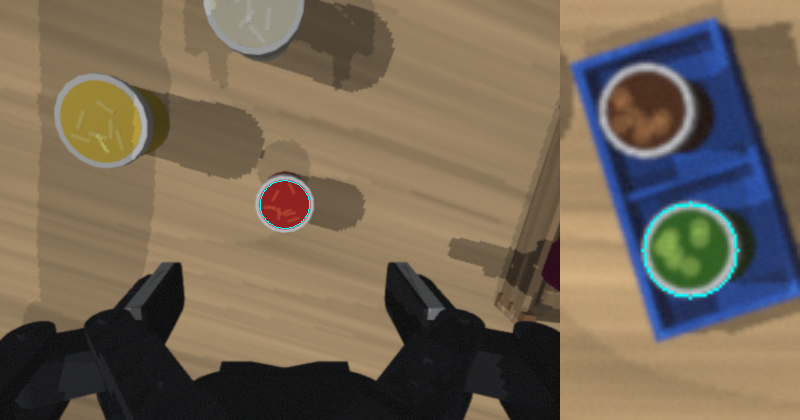

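The red pot is at wrist pixel (284,204), world (441.5,-62). The cucumber lid is at (479,305.5). I'll grasp the pot.

```bash
python3 -m creep '[{"dx":0,"dy":0.0025,"dz":-0.08,"rx":0,"ry":0,"rz":0,"grip":-1},{"dx":0,"dy":0.0025,"dz":-0.17,"rx":0,"ry":0,"rz":0,"grip":-1},{"dx":0,"dy":0.0025,"dz":-0.26,"rx":0,"ry":0,"rz":0,"grip":-1},{"dx":0,"dy":0.0025,"dz":-0.33,"rx":0,"ry":0,"rz":0,"grip":-1},{"dx":0,"dy":0.0025,"dz":-0.34,"rx":0,"ry":0,"rz":0,"grip":-1}]'
python3 -m creep '[{"dx":0,"dy":0,"dz":0,"rx":0,"ry":0,"rz":0,"grip":1},{"dx":0,"dy":0,"dz":0,"rx":0,"ry":0,"rz":0,"grip":1},{"dx":0,"dy":0,"dz":0,"rx":0,"ry":0,"rz":0,"grip":1},{"dx":0,"dy":0,"dz":0,"rx":0,"ry":0,"rz":0,"grip":1},{"dx":0,"dy":0,"dz":0,"rx":0,"ry":0,"rz":0,"grip":1}]'
python3 -m creep '[{"dx":0,"dy":0,"dz":0.04,"rx":0,"ry":0,"rz":0,"grip":1},{"dx":0,"dy":0,"dz":0.13,"rx":0,"ry":0,"rz":0,"grip":1},{"dx":0,"dy":0,"dz":0.24,"rx":0,"ry":0,"rz":0,"grip":1},{"dx":0,"dy":0,"dz":0.36,"rx":0,"ry":0,"rz":0,"grip":1},{"dx":0,"dy":0,"dz":0.36,"rx":0,"ry":0,"rz":0,"grip":1}]'
```

```text
clock: 25.8
eef_pos: [436.5, -62.9, 22.8]
tool_rot: [3.142, 0.02, 0.329]
force: [-0.4, -0.4, -0.3]
width: 85.4
gripper_force: 0.0
clock: 26.42
eef_pos: [436.8, -64.2, 24.6]
tool_rot: [3.14, 0.018, 0.327]
force: [-1.2, 0.7, 6.3]
width: 43.5
gripper_force: 60.2
clock: 27.05
eef_pos: [438.7, -64.3, 171.0]
tool_rot: [3.138, 0.012, 0.326]
force: [0.7, -0.4, -0.9]
width: 43.4
gripper_force: 61.1
```

The reach limit stopped the tool at z 23 with a 0.02 rad pitch and about 5 mm behind in x. The pot is gripped at 43.5 mm wide, and I'll allow for the offset when placing it.

```bash
python3 -m creep '[{"dx":0.01,"dy":0.07,"dz":0,"rx":0,"ry":0,"rz":0,"grip":1},{"dx":0.02,"dy":0.17,"dz":0,"rx":0,"ry":0,"rz":0,"grip":1},{"dx":0.03,"dy":0.28,"dz":0,"rx":0,"ry":0,"rz":0,"grip":1},{"dx":0.04,"dy":0.39,"dz":0,"rx":0,"ry":0,"rz":0,"grip":1},{"dx":0.05,"dy":0.5,"dz":0,"rx":0,"ry":0,"rz":0,"grip":1}]'
python3 -m creep '[{"dx":0.01,"dy":0.11,"dz":0,"rx":0,"ry":0,"rz":0,"grip":1},{"dx":0.02,"dy":0.22,"dz":0,"rx":0,"ry":0,"rz":0,"grip":1},{"dx":0.03,"dy":0.33,"dz":0,"rx":0,"ry":0,"rz":0,"grip":1},{"dx":0.04,"dy":0.422,"dz":0,"rx":0,"ry":0,"rz":0,"grip":1},{"dx":0.04,"dy":0.422,"dz":0,"rx":0,"ry":0,"rz":0,"grip":1}]'
python3 -m creep '[{"dx":0,"dy":0,"dz":-0.02,"rx":0,"ry":0,"rz":0,"grip":1},{"dx":0,"dy":0,"dz":-0.06,"rx":0,"ry":0,"rz":0,"grip":1},{"dx":0,"dy":0,"dz":-0.1,"rx":0,"ry":0,"rz":0,"grip":1},{"dx":0,"dy":0,"dz":-0.1,"rx":0,"ry":0,"rz":0,"grip":1},{"dx":0,"dy":0,"dz":-0.1,"rx":0,"ry":0,"rz":0,"grip":1}]'
python3 - <<'E'
from h import *
c=get_calibration("wrist");s=ctrl.read_state();w=get_image("wrist")[:,:,::-1].copy();b=get_image("scene")[:,:,::-1]
print(s["eef_pos"],s["tool_rot"])
hsv=cv2.cvtColor(w,cv2.COLOR_BGR2HSV)
m=cv2.inRange(hsv,(0,150,50),(7,255,255))|cv2.inRange(hsv,(174,150,50),(180,255,255))
k=max(cv2.findContours(m,0,2)[0],key=cv2.contourArea);e=cv2.fitEllipse(cv2.convexHull(k));print(e,ray(c,e[0],s["eef_pos"][2]-24.6+40)); cv2.ellipse(w,e,(255,255,0),1)
cv2.imwrite("pics/p6.png",np.hstack([w[120:420,80:480],cv2.resize(b[60:210,320:460],(392,420))[:300]]))
E
```

```text
clock: 27.68
eef_pos: [455.5, 136.8, 166.9]
tool_rot: [3.141, 0.021, 0.327]
force: [0.6, -0.0, -0.1]
width: 43.4
gripper_force: 61.1
clock: 28.3
eef_pos: [470.8, 308.2, 166.7]
tool_rot: [-3.14, 0.02, 0.332]
force: [-0.3, 0.6, -0.8]
width: 43.2
gripper_force: 61.1
clock: 28.92
eef_pos: [472.5, 304.1, 127.6]
tool_rot: [3.141, 0.019, 0.326]
force: [0.9, 0.3, -0.6]
width: 43.4
gripper_force: 61.1
[472.4567643  304.0781977  127.62898258] [3.14076062 0.01939509 0.32610799]
((284.1704406738281, 271.41314697265625), (84.87721252441406, 93.91807556152344), 89.0641860961914) [477.8059062  306.54333746]
```

View pics/p6.png

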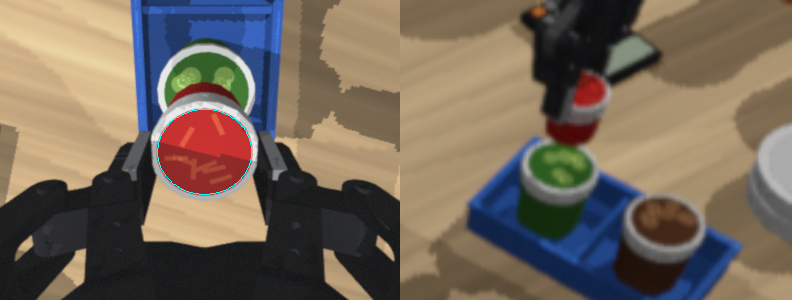

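The wrist view shows the pot level in the pads at (284,271). The cucumber lid centre is behind it at about (286,208). I'll compare the two.

```bash
python3 - <<'E'
from h import *
c=get_calibration("wrist");print(ray(c,(286,208),66),ray(c,(284.2,271.4),143))
E
```

```text
[482.0806099  306.90173151] [477.77614793 306.74280719]
```

```bash
python3 -m creep '[{"dx":0.006,"dy":0,"dz":-0.03,"rx":0,"ry":0,"rz":0,"grip":1},{"dx":0.006,"dy":0,"dz":-0.06,"rx":0,"ry":0,"rz":0,"grip":1},{"dx":0.006,"dy":0,"dz":-0.08,"rx":0,"ry":0,"rz":0,"grip":1},{"dx":0.006,"dy":0,"dz":-0.087,"rx":0,"ry":0,"rz":0,"grip":1},{"dx":0.006,"dy":0,"dz":-0.087,"rx":0,"ry":0,"rz":0,"grip":1}]'
python3 -m creep '[{"dx":0,"dy":0,"dz":-0.003,"rx":0,"ry":0,"rz":0,"grip":1},{"dx":0,"dy":0,"dz":-0.005,"rx":0,"ry":0,"rz":0,"grip":1},{"dx":0,"dy":0,"dz":-0.005,"rx":0,"ry":0,"rz":0,"grip":1},{"dx":0,"dy":0,"dz":-0.005,"rx":0,"ry":0,"rz":0,"grip":1},{"dx":0,"dy":0,"dz":-0.005,"rx":0,"ry":0,"rz":0,"grip":1}]'
```

```text
clock: 29.65
eef_pos: [474.6, 304.2, 92.7]
tool_rot: [3.141, 0.02, 0.326]
force: [-0.6, -0.2, -0.2]
width: 43.3
gripper_force: 61.1
clock: 30.28
eef_pos: [474.9, 304.1, 91.0]
tool_rot: [3.141, 0.019, 0.326]
force: [0.0, -0.6, -1.1]
width: 43.5
gripper_force: 61.1
```

```bash
python3 -m creep '[{"dx":0,"dy":0,"dz":-0.003,"rx":0,"ry":0,"rz":0,"grip":1},{"dx":0,"dy":0,"dz":-0.005,"rx":0,"ry":0,"rz":0,"grip":1},{"dx":0,"dy":0,"dz":-0.005,"rx":0,"ry":0,"rz":0,"grip":1},{"dx":0,"dy":0,"dz":-0.005,"rx":0,"ry":0,"rz":0,"grip":1},{"dx":0,"dy":0,"dz":-0.005,"rx":0,"ry":0,"rz":0,"grip":1}]'
```

```text
clock: 30.9
eef_pos: [475.2, 304.4, 90.6]
tool_rot: [3.14, 0.018, 0.326]
force: [-2.9, -1.4, 11.8]
width: 43.2
gripper_force: 62.3
```

Contact shows in the force, 11.8 N up. I'll back off 1 mm, open and rise.

```bash
python3 -m creep '[{"dx":0,"dy":0,"dz":0.003,"rx":0,"ry":0,"rz":0,"grip":1},{"dx":0,"dy":0,"dz":0.003,"rx":0,"ry":0,"rz":0,"grip":-1},{"dx":0,"dy":0,"dz":0.003,"rx":0,"ry":0,"rz":0,"grip":-1},{"dx":0,"dy":0,"dz":0.003,"rx":0,"ry":0,"rz":0,"grip":-1},{"dx":0,"dy":0,"dz":0.003,"rx":0,"ry":0,"rz":0,"grip":-1}]'
python3 -m creep '[{"dx":0,"dy":0,"dz":0.02,"rx":0,"ry":0,"rz":0,"grip":-1},{"dx":0,"dy":0,"dz":0.08,"rx":0,"ry":0,"rz":0,"grip":-1},{"dx":0,"dy":0,"dz":0.18,"rx":0,"ry":0,"rz":0,"grip":-1},{"dx":0,"dy":0,"dz":0.28,"rx":0,"ry":0,"rz":0,"grip":-1},{"dx":0,"dy":0,"dz":0.28,"rx":0,"ry":0,"rz":0,"grip":-1}]'
python3 -m creep '[{"dx":0,"dy":-0.1,"dz":0,"rx":0,"ry":0,"rz":0,"grip":-1},{"dx":0,"dy":-0.2,"dz":0,"rx":0,"ry":0,"rz":0,"grip":-1},{"dx":0,"dy":-0.3,"dz":0,"rx":0,"ry":0,"rz":0,"grip":-1},{"dx":0,"dy":-0.4,"dz":0,"rx":0,"ry":0,"rz":0,"grip":-1},{"dx":0,"dy":-0.4,"dz":0,"rx":0,"ry":0,"rz":0,"grip":-1}]'
python3 - <<'E'
from h import *
t=get_image("top")[:,:,::-1];b=get_image("scene")[:,:,::-1]
f=lambda a:cv2.resize(a,(390,300))
cv2.imwrite("pics/p7.png",np.vstack([np.hstack([f(t[190:290,60:190]),f(b[70:190,330:470])]),np.hstack([f(t),f(b)])]))
E
```

```text
clock: 31.52
eef_pos: [474.7, 304.1, 90.0]
tool_rot: [3.141, 0.019, 0.326]
force: [0.9, -0.4, -0.9]
width: 85.5
gripper_force: 0.0
clock: 32.15
eef_pos: [476.6, 305.8, 205.8]
tool_rot: [-3.14, 0.012, 0.326]
force: [0.4, 0.1, -0.9]
width: 85.6
gripper_force: 0.0
clock: 32.78
eef_pos: [474.3, 140.0, 201.4]
tool_rot: [3.138, 0.022, 0.32]
force: [-0.4, 0.9, 0.6]
width: 85.2
gripper_force: 0.0
```

View pics/p7.png

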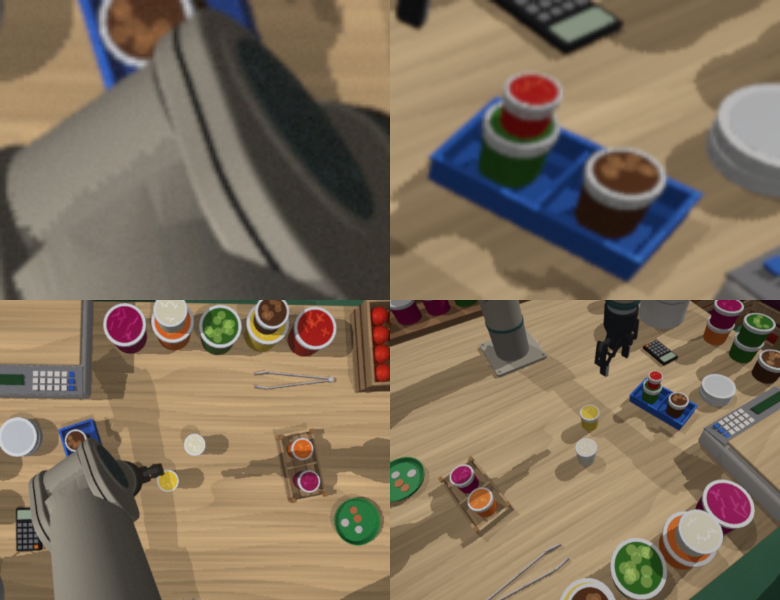

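Everything stands: the red pot is on the cucumber lid, and cabbage and pepper look untouched. I'll clear the top view and check the pot's centring in numbers.

```bash
python3 -m creep '[{"dx":0.05,"dy":-0.13,"dz":0,"rx":0,"ry":0,"rz":0,"grip":-1},{"dx":0.1,"dy":-0.26,"dz":0,"rx":0,"ry":0,"rz":0,"grip":-1},{"dx":0.1,"dy":-0.38,"dz":0,"rx":0,"ry":0,"rz":0,"grip":-1},{"dx":0.1,"dy":-0.5,"dz":0,"rx":0,"ry":0,"rz":0,"grip":-1},{"dx":0.1,"dy":-0.6,"dz":0,"rx":0,"ry":0,"rz":0,"grip":-1}]'
python3 - <<'E'
from h import *
def lid(n,lo,hi,box,z):
    c=get_calibration(n);im=get_image(n)[:,:,::-1];x0,y0,x1,y1=box
    m=cv2.inRange(cv2.cvtColor(im,cv2.COLOR_BGR2HSV),np.array(lo),np.array(hi));k=np.zeros_like(m);k[y0:y1,x0:x1]=m[y0:y1,x0:x1]
    p=cv2.findNonZero(k);print(n,len(p),cv2.boundingRect(p))
    ct=max(cv2.findContours(k,0,2)[0],key=cv2.contourArea);(q,r)=cv2.minEnclosingCircle(ct);print(q,r,ray(c,q,z))
lid("top",(0,150,60),(8,255,255),(95,220,155,275),106)
lid("top",(0,0,130),(180,70,255),(95,215,155,275),66)
lid("top",(35,100,30),(80,255,255),(95,215,155,275),66)
E
```

```text
clock: 33.5
eef_pos: [515.3, -96.1, 201.9]
tool_rot: [3.141, 0.019, 0.328]
force: [1.7, -0.7, 0.3]
width: 85.6
gripper_force: 0.0
top 295 (106, 234, 26, 19)
(114.91206359863281, 242.7713623046875) 9.677290916442871 [479.78501013 307.23373953]
top 319 (95, 220, 57, 55)
(111.40180969238281, 247.10549926757812) 26.942052841186523 [469.63028751 328.11823918]
top 113 (121, 231, 23, 25)
(124.0, 243.0) 12.369417190551758 [477.9917674  303.60676451]
```

The red pot is at (479.8,307.2) and the cucumber lid at (478.4,306.4), so it is centred within about 2 mm.

```bash
python3 -c "
from cell import ctrl
print(ctrl.finish_job())"
```

```text
the job is handed in; nothing more can be done
None
```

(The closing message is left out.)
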